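# Screw the pouring spout onto the thinner can, nose facing forward

### The arm

A 6-joint arm with a two-finger parallel gripper is mounted at the origin on the work surface. World frame = base frame: x ahead of the robot, y to its left, z up, the work surface at z = 0. Lengths are in m, angles in rad, forces in N, time in s.
With the tool pointing down it reaches from about 0.3 to 0.775 m from the base axis. Payload 14.6 kg.
Tool frame: the origin (TCP) lies midway between the tips of the shut fingers; the grasp point (between the pads) lies 19 mm behind it; z points along the fingers, y is the direction in which the jaws open and shut (so a half turn about z gives the same grasp; the last joint's range is limited). The gripper opens to 94 mm and grips with 3 to 60 N. Pads are 16 mm wide; open, the fingers measure 119 mm over their backs; the gripper's body (75 mm by 177 mm) begins 78 mm behind the grasp point.
Start: joints at [1.279, 0.3, 1.521, -0, 1.321, -0.067], TCP at [0.123, 0.536, 0.205] pointing down, gripper open.
Joint ranges: [-3.03, 3.03], [-0.79, 2.21], [0.23, 2.52], [-1.04, 4.18], [0, 3.07], [-2.55, 2.55]. Speed limits (rad/s): [2.22, 2.22, 2.57, 3.14, 3.14, 3.14].

### API

Orientations are given as a rotation vector (axis times angle).
In Python, from cell import sense, get_image, sign_off, find_in gives the robot as it stands.
- The arm moves only by the shell command python3 -m pendant 'ROWS' [FORCE]. ROWS is a JSON object of lists of equal length, an entry for each row: "translation": the shift along the world's x, y, z as a fraction of full scale, a list of three; "roll": the turn about the world's z as a fraction of full scale; "claw": the opening, from -1 (shut) to 1 (fully open). A call has 1 to 20 rows; each row is the pose to reach, as a shift and turn from the pose commanded when the call began; what a row does not reach only later rows make up. Full scale, the value 1, is 30 cm for a shift and 30 degrees for a turn. A row lasts 1/8 s, in which the tool goes at most 62.5 mm and 10.7 degrees, less where a joint would pass 70% of its speed; a pose out of reach is approached as far as the arm can. A call with a number of a shift or a turn outside -1 to 1 is refused whole. A call with a gripper value outside its range is refused whole. The fingers move at their own pace and stop on an object; FORCE is the grip in N (left out, the last holds). Time passes only in rows, so rows that repeat a pose let the fingers close. It gives the time, the measured TCP pose, the force and the opening at its end, in the units of the state.
- sense(): the state, without advancing time (a new reading comes with each control period).
- get_image(name): name is "side" or "top"; returns a dict with "image" (400x640x3 uint8, blue, green, red), "range_z" (400x640 float32, m along the optical axis (not along the pixel's ray), 0 where there is no reading), "camera_matrix" (3x3 intrinsics, pixels), "R" (3x3) and "t" (3): a world point X has camera coordinates R X + t. Camera axes: x right, y down, z forward; pixel columns grow to the right and rows downward; lengths in m; the calibration is good to about 2 mm. A picture is of the moment at which its call begins.
- sign_off(): hands the job in, once; it reports no verdict.
Trained networks look in a picture, given as the dict that the camera call returned (one of the last four; its "shot" number tells which), for a name from the list of things; names that differ only in an ending like _2 or _b are one class to them, and where a whole thing is asked for, a point or a joint stands for the part that bears it (a point fixed in the world has none). Each returns a list of dicts, best first, with "p" (0 to 1); they miss things now and then, are a little off and sometimes report something else, mostly with a low value. They report only what shows in the picture. A call takes as long as a camera call. They do not tell look-alikes from the thing itself.
- find_in(name, picture): "bbox" ([left, top, right, bottom] in pixels, round what is visible of it).
The state is a dict: "clock": time; "q": joint angles; "dq": joint speeds; "effort": joint torques, N m; "ee_pos": TCP position; "orientation": TCP orientation; "force": force on the tool from outside, world axes, zero at the start; "ft_torque": the same for the moment, N m; "grip_width": finger opening in m.
Only numpy, scipy, OpenCV 4.12 (cv2) and the standard library are available. Lean on these libraries where they do the work, as an engineer would, in place of code of your own. Each camera call takes 0.05 s, during which the arm holds its last target.

### The job

Fit the yellow pouring spout to the open neck of the blue thinner can: set it squarely on the neck and screw it down clockwise until it grips its seal and the nose points straight out over the can's front, directly away from the carrying handle. Do it by feel, without forcing the thread or crushing the seal, and leave the cap, the jar and the film applicator where they are.

Things in the scene. Friction and masses are not known exactly. Their poses are not given: they have to be found in the camera images.
- can: Blue rectangular thinner can, 168 long (x) x 112 wide (y), flat top 194 mm above the bench, fixed in a grey drip tray 235 x 170 x 22 mm. Origin: on the bench under the can's centre. Its +x axis is the can's front, the pouring direction; the steel carrying handle, 20 mm high, stands on the top at the -x end. The white threaded neck is 42 mm ahead of the centre.
- neck (a point): On the upright axis of the neck, at the level of the can's top; axes as the can's. The pull-up plastic neck, 51 mm in diameter and 59 mm over its thread, carries a black seal ring on its rim. It is not always drawn out equally far: the untouched seal's upper face is 28 to 46 mm above this point, not measured. A spout set down meets the thread with its underside 10 to 33 mm above this point. The neck itself does not give.
- seal (a joint): How far the rubber seal ring on the neck's rim is squeezed down (m, 0 = untouched). Springy, about 1.2 N per mm. With the spout rightly screwed on it is squeezed 1.7 to 5.5 mm, depending on where the thread starts; it is first touched 0.4 to 1.5 rad before that. Turning gets stiffer from there, with no stop at the right place.
- spout: Loose yellow and black pouring spout, about 150 g, standing upright on the bench. Origin: centre of the underside of its round black collar (69 mm diameter, 26 mm high; open below: bore 61 mm, 22 mm deep to its ceiling, two thread lugs reaching in to 53.6 mm); z up, nose along +x. It stays where it is let go on the thread.
- grip (a point): On the spout's axis, 46 mm above its origin, inside the yellow block to grip: two flat upright cheeks 32 mm apart across the spout's y, from 26 to 62 mm above the origin and from -21 to 25 mm in x. The neck's coarse two-start right-hand thread takes the spout down 3.8 mm per radian clockwise (seen from above), with 1 mm axial play.
- nose (a point): Centre of the mouth of the spout's nose, 82.5 mm ahead of the spout's origin in its x and 56.5 mm above it. The thread start differs from can to can by up to 29 degrees either way. Set down with the nose 140 to 230 degrees counter-clockwise (seen from above) of the can's front, the spout finds the thread start that ends right; set down nearer it lands on a ridge and needs half a turn more.
- cap: Bystander: the can's red ribbed screw cap, loose, 69 mm diameter, 24.5 mm high; origin under its centre.
- jar: Bystander: loose amber sample jar with white lid, 60 mm diameter, 75 mm high; origin under its centre.
- applicator: Bystander: loose steel bar film applicator, 103 mm long (y) x 34 x 32 mm; origin under its centre.
There are look-alikes about, which are no part of the job. Leave any purple look-alike of the spout alone.

How it is judged:
At the end, for the whole second after the job is handed in: The spout is screwed on: collar upright (3.5 degrees) and centred (3 mm) on the neck, squeezing the seal by 0.8 mm or more, nose mouth within 11 mm (7.6 degrees) of straight over the can's front, at rest, let go (horizontal distance between spout and neck below 0.003 m and angle between spout's own z axis and vertical below 0.06 rad and value of joint seal above 0.0008 m and y of nose in the frame of neck between -0.011 and 0.011 m and x of nose in the frame of neck above 0.06 m and linear speed of spout below 0.01 m/s); the robot touches nothing.
It fails at once if the spout is pressed or jammed on the can's neck and seal with more than 35 N (contact force between spout and can above 35 N).
It fails at once if the cap, the jar or the applicator is moved more than 30 mm (distance of any of cap, jar, applicator from where it was at the start of the episode above 0.03 m).
It also fails if it takes over 64 s, if anything falls off the work surface, if the arm or the gripper's body presses on something with over 40 N, if the wrist force passes 120 N, or if a joint passes its speed limit or range.

## Working session

There is one attempt and no reset: what is moved stays moved. The work goes in short steps, Python scripts to look and compute and a shell command to move; the robot and the scene stay as the last step left them, time stands still between calls to the robot, and variables do not carry over. Pictures are saved under pics/ and viewed, and the job is handed in when it is done.

```bash
mkdir -p pics; ls; cat > h.py <<'E'
import numpy as np, cv2
from cell import sense,get_image,find_in,sign_off
def world(p,u,v,z=None):
    K=np.array(p["camera_matrix"]);R=np.array(p["R"]);t=np.array(p["t"])
    d=z if z is not None else p["range_z"][int(v),int(u)]
    c=np.linalg.inv(K)@np.array([u,v,1.])*d
    return R.T@(c-t)
def cloud(p):
    K=np.array(p["camera_matrix"]);R=np.array(p["R"]);t=np.array(p["t"])
    d=p["range_z"].astype(float);v,u=np.indices(d.shape)
    c=np.stack([(u-K[0,2])/K[0,0]*d,(v-K[1,2])/K[1,1]*d,d],-1)
    w=(c-t)@R
    w[d==0]=np.nan
    return w
def proj(p,X):
    c=np.array(p["R"])@np.array(X)+np.array(p["t"]);q=np.array(p["camera_matrix"])@c
    return q[:2]/q[2]
E
python3 - <<'E'
from h import *
print(sense())
for n in("side","top"):
    p=get_image(n); cv2.imwrite(f"pics/{n}0.png",p["image"])
    print(n,p["R"],p["t"],p["camera_matrix"])
    w=cloud(p)
    for k in("can","spout","cap","jar","applicator","neck","nose","seal"):
        try:
            for f in find_in(k,p)[:3]: print(n,k,f)
        except Exception as e: print(k,e)
E
```

```text
pics
{'clock': 0.0, 'q': array([ 1.27942959e+00,  3.00472560e-01,  1.52159785e+00, -8.05214253e-06,
        1.32070189e+00, -6.65900121e-02]), 'dq': array([-0.001649  ,  0.00092169,  0.00044473, -0.00147581,  0.00087068,
        0.00043129]), 'effort': array([ 5.07059904e-04, -5.31808734e+01, -3.52734411e+01,  7.08668190e-02,
        2.44415668e-02, -1.11486959e-04]), 'ee_pos': array([0.12251037, 0.53590418, 0.20487844]), 'orientation': array([-3.52309762e-01, -3.12157134e+00,  1.82545356e-03]), 'force': array([-0.15959469,  0.32562344,  0.36255632]), 'ft_torque': array([ 0.034578  , -0.04523798, -0.02334285]), 'grip_width': 0.09406536922832352}
side [[-0.8167774  -0.5768852   0.00884023]
 [-0.45712402  0.63771427 -0.61996625]
 [ 0.35201181 -0.5104155  -0.78457868]] [0.40267717 0.4207528  0.77672996] [[434.6613626    0.         313.67992816]
 [  0.         434.6613626  197.67833998]
 [  0.           0.           1.        ]]
side can {'bbox': [179.9, 247.5, 308.1, 370.8], 'p': 0.61}
side can {'bbox': [334.2, 238.7, 362.9, 270.8], 'p': 0.2}
side spout {'bbox': [347.3, 130.6, 382.4, 17
[... 977 characters left out ...]
'bbox': [360.1, 159.7, 389.9, 211.0], 'p': 0.76}
top spout {'bbox': [297.7, 173.8, 335.0, 211.5], 'p': 0.72}
top cap {'bbox': [312.0, 236.4, 337.0, 259.8], 'p': 0.75}
top cap {'bbox': [361.2, 166.0, 387.1, 206.9], 'p': 0.68}
top jar {'bbox': [383.7, 241.9, 410.5, 262.4], 'p': 0.71}
top applicator {'bbox': [289.6, 137.2, 330.3, 152.7], 'p': 0.74}
top neck {'bbox': [174.7, 165.9, 278.7, 276.9], 'p': 0.87}
top nose {'bbox': [294.6, 177.0, 337.0, 208.8], 'p': 0.82}
top nose {'bbox': [408.9, 180.5, 460.5, 206.8], 'p': 0.68}
top nose {'bbox': [363.0, 160.0, 390.8, 210.2], 'p': 0.57}
top seal {'bbox': [193.1, 188.7, 215.5, 210.1], 'p': 0.7}
top seal {'bbox': [362.2, 163.4, 388.2, 205.0], 'p': 0.56}
```

View pics/side0.png

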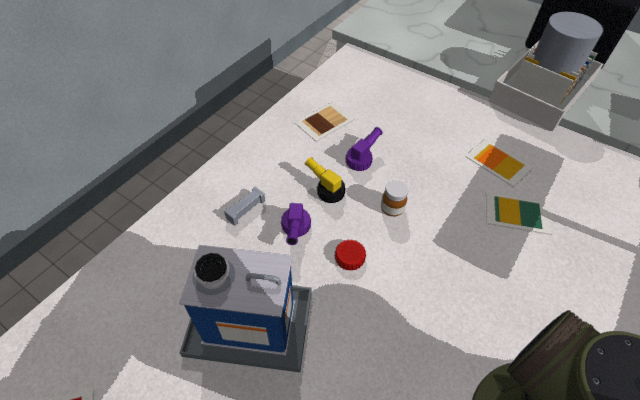

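View pics/top0.png

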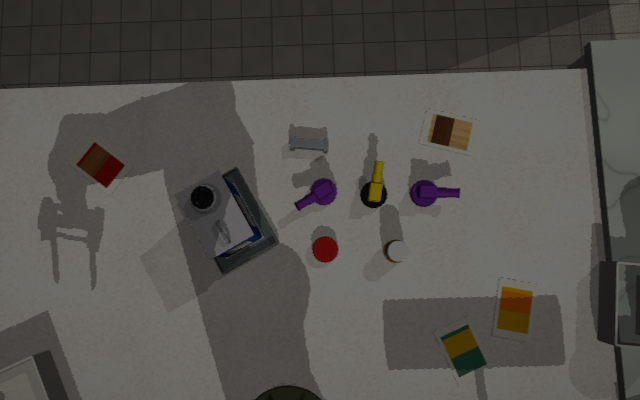

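```bash
python3 - <<'E'
from h import *
for n in("side","top"):
    p=get_image(n); w=cloud(p); im=p["image"]; hsv=cv2.cvtColor(im,cv2.COLOR_BGR2HSV)
    z=w[...,2]
    print("==",n)
    y=(hsv[...,0]>20)&(hsv[...,0]<35)&(hsv[...,1]>150)&(hsv[...,2]>90)
    # spout yellow near pixel
    m=np.zeros_like(y)
    if n=="side": m[150:205,300:350]=1
    else: m[155:215,355:395]=1
    Y=w[y&m&(z>0.02)]; print("yellow",len(Y),Y.min(0),Y.max(0))
    top=Y[Y[:,2]>0.055]; 
    # nose direction: PCA of yellow
    c=np.nanmean(top,0); u,s,vt=np.linalg.svd(top[:,:2]-c[:2],full_matrices=False); print("c",c,"dir",vt[0],s)
    for h in np.arange(.02,.09,.01):
        q=Y[abs(Y[:,2]-h)<.005]; print(round(h,3),len(q),q.mean(0) if len(q) else '')
    B=w[m.astype(bool)&(im.max(-1)<70)&(z>0.018)&(z<0.035)]; 
    if len(B): 
        print("collar top",len(B),B.min(0),B.max(0),B.mean(0))
    # can: top plane
    m=np.zeros_like(y)
    if n=="side": m[240:320,175:312]=1
    else: m[160:280,170:282]=1
    T=(z>0.188)&(z<0.2)&m.astype(bool)
    P=w[T]; print("cantop",len(P),np.median(P[:,2]))
    r=cv2.minAreaRect(P[:,:2].astype(np.float32)*1000); print(r)
    N=w[(z>0.21)&m.astype(bool)]; print(len(N),N[:,2].max())
    if n=="side": nb=(192,227,250,280)
    else: nb=(188,218,183,215)
    mm=np.zeros_like(m); mm[nb[2]:nb[3],nb[0]:nb[1]]=1
    N=w[(z>0.21)&mm.astype(bool)]; print("neck",len(N),N.min(0),N.max(0),np.percentile(N[:,2],[5,25,50,75,95]))
    nn=N[N[:,2]>N[:,2].max()-.006]; print(cv2.minEnclosingCircle(nn[:,:2].astype(np.float32)*1000),len(nn))
    H=w[(z>0.2)&m.astype(bool)&(mm==0)]; H=H[np.isfinite(H[:,0])]; print("handle",H.mean(0),H.min(0),H.max(0))
E
```

```text
== side
yellow 483 [ 0.58873357 -0.27154493  0.02498536] [ 0.69067017 -0.22347061  0.06904932]
c [ 0.6349791  -0.24357644  0.06131183] dir [-0.98695661  0.1609865 ] [0.55981083 0.14317757]
0.02 1 [ 0.59441593 -0.23558541  0.02498536]
0.03 26 [ 0.60011903 -0.23885003  0.03156195]
0.04 39 [ 0.60386084 -0.23229407  0.04022843]
0.05 78 [ 0.62383683 -0.235302    0.05065744]
0.06 310 [ 0.63178269 -0.24276716  0.06084839]
0.07 29 [ 0.6691476  -0.25222731  0.06626589]
0.08 0 
collar top 255 [ 0.57635153 -0.35469362  0.01801573] [ 0.64475163 -0.20742143  0.0333574 ] [ 0.60501885 -0.23084613  0.02517313]
cantop 4978 0.19421837270379444
((554.95849609375, 143.25682067871094), (172.51754760742188, 117.25363159179688), 28.14476776123047)
1047 0.22996073486776789
neck 777 [0.5621805  0.13348904 0.21019495] [0.61816209 0.19106821 0.22996073] [0.21506566 0.22072746 0.22386652 0.22660874 0.22774875]
((591.9837036132812, 162.54571533203125), 26.269697189331055) 387
handle [0.54473379 0.14887902 0.21262018] [0.48838726 0.10688502 0.20007672] [0.59567791 0.19253231 0.22615362]
== top
yellow 313 [ 0.5917
[... 232 characters left out ...]
.06 272 [ 0.63256428 -0.24850546  0.06088045]
0.07 33 [ 0.65808498 -0.25333094  0.06673962]
0.08 0 
collar top 279 [ 0.57821221 -0.27698633  0.01937062] [ 0.64766328 -0.21068434  0.0338377 ] [ 0.60695518 -0.24070332  0.02537165]
cantop 3102 0.1934852849766463
((556.3487548828125, 141.42982482910156), (173.03900146484375, 116.49429321289062), 28.150259017944336)
567 0.2310733209971224
neck 502 [0.56403613 0.13095185 0.21001653] [0.62157956 0.19068786 0.23107332] [0.21302568 0.21909134 0.22223354 0.22553885 0.22783026]
((592.8265380859375, 160.73577880859375), 25.772607803344727) 143
handle [0.51538747 0.11848313 0.21134608] [0.49092487 0.07412347 0.20029165] [0.54119954 0.13350148 0.21765852]
```

```bash
python3 - <<'E'
from h import *
p=get_image("top"); a=cv2.resize(p["image"][140:290,160:410],None,fx=3.2,fy=3.2,interpolation=cv2.INTER_CUBIC); cv2.imwrite("pics/topz.png",a)
p=get_image("side"); a=cv2.resize(p["image"][110:290,170:410],None,fx=3.2,fy=3.2,interpolation=cv2.INTER_CUBIC); cv2.imwrite("pics/sidez.png",a)
E
```

```text
(no output)
```

View pics/topz.png

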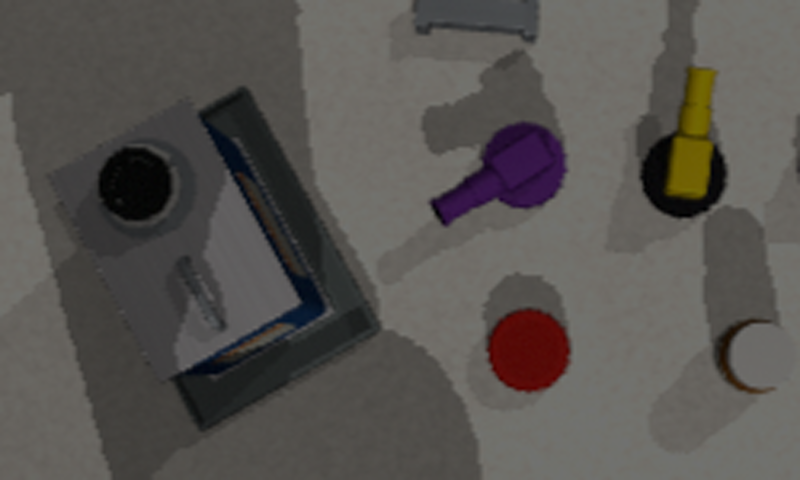

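View pics/sidez.png

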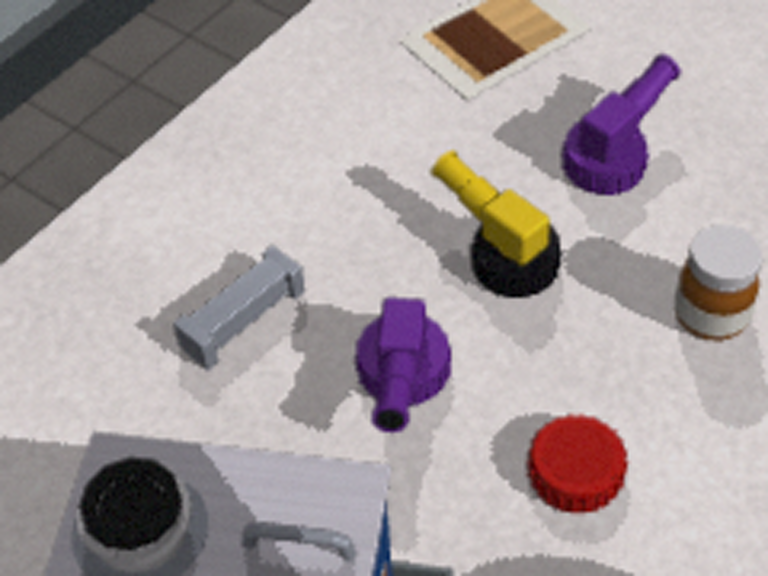

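```bash
cat > m.py <<'E'
from h import *
from scipy.optimize import least_squares
def hit(p,uv,z):
    K=np.array(p["camera_matrix"]);R=np.array(p["R"]);t=np.array(p["t"])
    uv=np.atleast_2d(uv).astype(float); d=np.c_[(uv[:,0]-K[0,2])/K[0,0],(uv[:,1]-K[1,2])/K[1,1],np.ones(len(uv))]@R
    o=-R.T@t
    return o+d*((z-o[2])/d[:,2])[:,None]
def circ(P,r=None,loss="soft_l1"):
    c0=P[:,:2].mean(0)
    f=lambda a:(np.hypot(P[:,0]-a[0],P[:,1]-a[1])-(r if r else a[2]))*1000
    s=least_squares(f,[*c0,r or .03],loss=loss); return s.x,np.std(s.fun)
E
python3 - <<'E'
from m import *
for n in("side","top"):
    p=get_image(n); im=p["image"]; w=cloud(p); z=w[...,2]; g=im.max(-1)
    print(n)
    # collar: black
    m=np.zeros(g.shape,np.uint8)
    if n=="side": sl=np.s_[165:206,312:350]
    else: sl=np.s_[178:212,356:392]
    m[sl]=((g[sl]<45)&(z[sl]>0.01)).astype(np.uint8)
    hsv=cv2.cvtColor(im,cv2.COLOR_BGR2HSV)
    P=w[(m>0)&(abs(z-.026)<.005)]
    # top collar face points: outline
    cs,_=cv2.findContours(m,cv2.RETR_EXTERNAL,cv2.CHAIN_APPROX_NONE); c=max(cs,key=cv2.contourArea)[:,0]
    h=hit(p,c,.026)
    hull=cv2.convexHull(h[:,:2].astype(np.float32))[:,0]
    print("collar",len(P),np.median(P[:,2]),"hull circ",cv2.minEnclosingCircle(h[:,:2].astype(np.float32)*1000), circ(hull,.0345))
    # neck: seal black
    m[:]=0
    if n=="side": sl=np.s_[250:285,188:232]
    else: sl=np.s_[180:215,185:222]
    m[sl]=((g[sl]<55)&(z[sl]>0.15)).astype(np.uint8)
    cs,_=cv2.findContours(m,cv2.RETR_EXTERNAL,cv2.CHAIN_APPROX_NONE); c=max(cs,key=cv2.contourArea)
    zz=z[sl][m[sl]>0]; print("seal z",np.percentile(zz,[1,10,50,90,99]))
    print("ellipse",cv2.fitEllipse(c))
    for Z in(.224,.227,.230): print(Z,circ(hit(p,c[:,0],Z)))
E
```

```text
side
collar 203 0.025959763944376855 hull circ ((606.1213989257812, -233.75167846679688), 37.52956008911133) (array([ 0.60607121, -0.23346701,  0.0345    ]), np.float64(1.3550983519321558))
seal z [0.21871073 0.22031701 0.22468739 0.22747694 0.22896989]
ellipse ((210.42013549804688, 267.1520080566406), (27.055709838867188, 30.635257720947266), 66.77825927734375)
0.224 (array([0.5913287 , 0.16302287, 0.02557903]), np.float64(0.9288181336003397))
0.227 (array([0.58972538, 0.16394426, 0.02545947]), np.float64(0.9244802474339658))
0.23 (array([0.58812205, 0.16486564, 0.02533992]), np.float64(0.9201424341359599))
top
collar 247 0.025446716353597663 hull circ ((612.3546752929688, -242.9542236328125), 35.24153137207031) (array([ 0.61208504, -0.24258529,  0.0345    ]), np.float64(0.5676636750588299))
seal z [0.18965562 0.19262994 0.21882109 0.22668057 0.22977118]
ellipse ((202.69619750976562, 200.15016174316406), (28.327190399169922, 36.290958404541016), 57.79728317260742)
0.224 (array([0.58630526, 0.15815511, 0.03524106]), np.float64(4.284686266938561))
0.227 (array([0.58593495, 0.15738996, 0.03514015]), np.float64(4.272147758496048))
0.23 (array([0.58556464, 0.15662481, 0.03503925]), np.float64(4.2596094161439355))
```

```bash
python3 - <<'E'
from m import *
ims=[]
for n,(a,b,c,d) in(("side",(245,290,180,235)),("top",(178,223,180,235))):
    p=get_image(n); w=cloud(p); z=w[...,2]
    x=cv2.convertScaleAbs(p["image"][a:b,c:d],alpha=2.5)
    ims.append(cv2.resize(x,None,fx=7,fy=7,interpolation=cv2.INTER_NEAREST))
    zz=np.clip((z[a:b,c:d]-.19)/.045*255,0,255); zz=np.nan_to_num(zz).astype(np.uint8)
    ims.append(cv2.resize(cv2.applyColorMap(zz,cv2.COLORMAP_JET),None,fx=7,fy=7,interpolation=cv2.INTER_NEAREST))
    # rim band fit: points between .222 and .231 near center
    C=np.array([.592,.162]); r=np.hypot(w[...,0]-C[0],w[...,1]-C[1])
    for lo,hi in((.198,.222),(.205,.222),(.222,.24)):
        P=w[(z>lo)&(z<hi)&(r<.033)]; rr=np.hypot(*(P[:,:2]-C).T)
        print(n,lo,len(P),"zmed",np.median(P[:,2]),"fit r25.5",circ(P[rr>.022],.0255),'free',circ(P[rr>.022]))
    rim=w[(r<.0245)&(r>.014)&(z>.222)]; print(np.percentile(rim[:,2],[5,25,50,75,95]))
    ang=np.arctan2(rim[:,1]-C[1],rim[:,0]-C[0]); print([ (round(np.degrees(a)),round(float(np.median(rim[abs(ang-a)<.4,2])),4)) for a in np.arange(-3,3.2,.75) if (abs(ang-a)<.4).any()])
cv2.imwrite("pics/neck.png",np.vstack([np.hstack(ims[:2]),np.hstack(ims[2:])])[:,:800])
E
```

```text
side 0.198 503 zmed 0.2187022735058672 fit r25.5 (array([0.5913642, 0.1627323, 0.0255   ]), np.float64(1.887799100000466)) free (array([0.59385957, 0.16157257, 0.02792476]), np.float64(1.6872097813419669))
side 0.205 480 zmed 0.21910997916344335 fit r25.5 (array([0.59131244, 0.16291409, 0.0255    ]), np.float64(1.9260995003895085)) free (array([0.59383257, 0.16175371, 0.02796023]), np.float64(1.711141901876524))
side 0.222 470 zmed 0.22629225003032338 fit r25.5 (array([0.59194785, 0.16227654, 0.0255    ]), np.float64(1.2520687580288918)) free (array([0.5915733 , 0.16271557, 0.02423517]), np.float64(1.209909484653847))
[0.22318042 0.22565195 0.22643306 0.22734598 0.22836733]
[(-172, 0.2266), (-129, 0.2266), (-86, 0.2266), (-43, 0.2264), (0, 0.2265), (43, 0.2263), (86, 0.2263), (129, 0.2263), (172, 0.2264)]
top 0.198 270 zmed 0.21857100757430653 fit r25.5 (array([0.59224716, 0.16017243, 0.0255    ]), np.float64(2.0301597648463847)) free (array([0.59343035, 0.16225841, 0.02814204]), np.float64(1.5501865603056102))
top 0.205 266 zmed 0.21861305684467974 fit r25.5 (array([0.59237169, 0.16018577, 0.0255    ]), np.float64(1.9400517307674487)) free (array([0.59355368, 0.16223711, 0.02810724]), np.float64(1.4158928671363122))
top 0.222 265 zmed 0.22562042838926702 fit r25.5 (array([0.59241051, 0.16146375, 0.0255    ]), np.float64(1.3724220118520882)) free (array([0.59249539, 0.16119463, 0.02401246]), np.float64(1.351517553632279))
[0.22258078 0.22447725 0.22596916 0.22717318 0.22939693]
[(-172, 0.2254), (-129, 0.2261), (-86, 0.2249), (-43, 0.2267), (0, 0.2263), (43, 0.227), (86, 0.2256), (129, 0.2258), (172, 0.2264)]
```

View pics/neck.png

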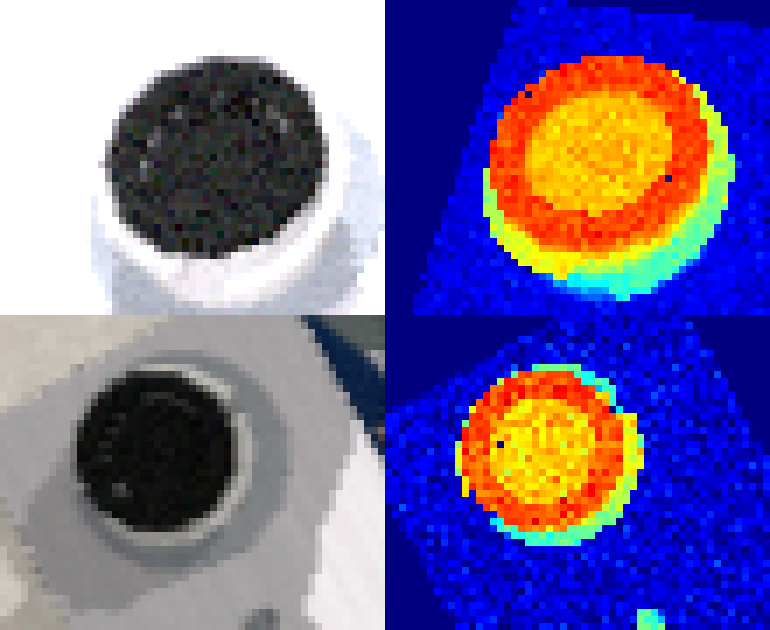

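```bash
python3 - <<'E'
from m import *
for n in("side","top"):
    p=get_image(n); im=p["image"]; w=cloud(p); z=w[...,2]; g=im.max(-1)
    hsv=cv2.cvtColor(im,cv2.COLOR_BGR2HSV)
    near=np.hypot(w[...,0]-.613,w[...,1]+.244)<.11
    near&=(w[...,0]>.57)&(w[...,1]<-.2)&(w[...,1]>-.29)
    yel=near&(hsv[...,0]>20)&(hsv[...,0]<35)&(hsv[...,1]>130)&(z>.02)
    col=near&~yel&(z>.018)&(z<.034)&(g<60)
    P=w[col]; print(n,"collar pts",len(P),cv2.minAreaRect(P[:,:2].astype(np.float32)*1000))
    hull=cv2.convexHull(P[:,:2].astype(np.float32))[:,0]; print(circ(hull,.0345))
    T=w[yel&(abs(z-.062)<.004)]; 
    for yaw in (-6,-8,-10,-12,-14):
        a=np.radians(yaw); e=np.array([np.cos(a),np.sin(a)]); f=np.array([-e[1],e[0]])
        q=T[:,:2]@e,T[:,:2]@f
        print(yaw,np.percentile(q[1],[1,5,50,95,99]).round(4),round(np.ptp(np.percentile(q[1],[2,98])),4))
    N=w[yel]; 
    # centre line: bins along e
    a=np.radians(-10); e=np.array([np.cos(a),np.sin(a)]); f=np.array([-e[1],e[0]]); s=N[:,:2]@e; q=N[:,:2]@f
    b=[(round(x,3),round((q[(abs(s-x)<.004)].max()+q[abs(s-x)<.004].min())/2,4),int((abs(s-x)<.004).sum()),round(np.ptp(q[abs(s-x)<.004]),3)) for x in np.arange(s.min()+.004,s.max(),.008)]
    print(b)
E
```

```text
side collar pts 227 ((604.7387084960938, -231.75653076171875), (68.0813217163086, 48.38664245605469), 37.20981979370117)
(array([ 0.61093955, -0.24042706,  0.0345    ]), np.float64(0.9618464082626303))
-6 [-0.191  -0.1885 -0.1769 -0.1628 -0.1612] 0.0279
-8 [-0.1683 -0.1662 -0.1539 -0.1405 -0.139 ] 0.0274
-10 [-0.1458 -0.1435 -0.1303 -0.1183 -0.1166] 0.0279
-12 [-0.1234 -0.1214 -0.107  -0.0956 -0.0939] 0.0282
-14 [-0.1011 -0.0986 -0.0833 -0.0721 -0.0705] 0.0292
[(np.float64(0.626), np.float64(-0.1332), 111, np.float64(0.036)), (np.float64(0.634), np.float64(-0.1383), 58, np.float64(0.047)), (np.float64(0.642), np.float64(-0.1312), 47, np.float64(0.032)), (np.float64(0.65), np.float64(-0.1303), 50, np.float64(0.03)), (np.float64(0.658), np.float64(-0.1301), 54, np.float64(0.03)), (np.float64(0.666), np.float64(-0.1312), 33, np.float64(0.031)), (np.float64(0.674), np.float64(-0.1291), 26, np.float64(0.022)), (np.float64(0.682), np.float64(-0.1297), 31, np.float64(0.024)), (np.float64(0.69), np.float64(-0.1305), 31, np.float64(0.023)), (np.float64(0.698), np.float64(-0.1287), 21, np.floa
[... 812 characters left out ...]
4(0.644), np.float64(-0.1331), 42, np.float64(0.033)), (np.float64(0.652), np.float64(-0.1328), 45, np.float64(0.031)), (np.float64(0.66), np.float64(-0.1356), 44, np.float64(0.038)), (np.float64(0.668), np.float64(-0.134), 32, np.float64(0.031)), (np.float64(0.676), np.float64(-0.1328), 33, np.float64(0.025)), (np.float64(0.684), np.float64(-0.1333), 32, np.float64(0.024)), (np.float64(0.692), np.float64(-0.1326), 28, np.float64(0.022)), (np.float64(0.7), np.float64(-0.1336), 25, np.float64(0.019)), (np.float64(0.708), np.float64(-0.1334), 26, np.float64(0.021)), (np.float64(0.716), np.float64(-0.1338), 26, np.float64(0.019)), (np.float64(0.724), np.float64(-0.1337), 23, np.float64(0.021))]
```

```bash
python3 -m pendant '{"translation":[[0.1,0,0.3],[0.2,0,0.5],[0.4,-0.1,0.5]],"roll":[-0.34,-0.68,-1],"claw":[1,1,1]}' 20
```

```text
clock: 1.78
ee_pos: [0.2214, 0.5153, 0.3492]
orientation: [1.153, 2.922, 0.007]
force: [-0.1, 0.5, -0.5]
grip_width: 0.0939
```

```bash

python3 -m pendant '{"translation":[[0.12,-0.16,0],[0.24,-0.32,0],[0.36,-0.48,0],[0.43,-0.64,0],[0.43,-0.8,0],[0.43,-0.84,0]],"roll":[-0.3,-0.6,-0.9,-1,-1,-1],"claw":[1,1,1,1,1,1]}' 
python3 -m pendant '{"translation":[[0.12,-0.16,0],[0.24,-0.32,0],[0.36,-0.48,0],[0.43,-0.64,0],[0.43,-0.8,0],[0.43,-0.84,0]],"roll":[-0.3,-0.6,-0.9,-1,-1,-1],"claw":[1,1,1,1,1,1]}' 
python3 -m pendant '{"translation":[[0.12,-0.16,0],[0.24,-0.32,0],[0.36,-0.48,0],[0.43,-0.64,0],[0.43,-0.8,0],[0.43,-0.84,0]],"roll":[-0.3,-0.6,-0.9,-1,-1,-1],"claw":[1,1,1,1,1,1]}' 
python3 -m pendant '{"translation":[[0,0,0],[0,0,0],[0,0,0],[0,0,0]],"roll":[-0.3,-0.6,-0.9,-1],"claw":[1,1,1,1]}' 
python3 -m pendant '{"translation":[[0,0,-0.15],[0,0,-0.3],[0,0,-0.45],[0,0,-0.5],[0,0,-0.5]],"roll":[-0.3,-0.6,-0.9,-0.9,-0.9],"claw":[1,1,1,1,1]}' 
```

```text
clock: 2.52
ee_pos: [0.3504, 0.2609, 0.3464]
orientation: [1.869, 2.525, 0.001]
force: [-0.2, -0.2, 0.7]
grip_width: 0.0939
clock: 3.28
ee_pos: [0.4796, 0.0092, 0.3456]
orientation: [-2.458, -1.956, 0.001]
force: [0.4, 0.9, -0.2]
grip_width: 0.0935
clock: 4.03
ee_pos: [0.6087, -0.2426, 0.3447]
orientation: [-2.88, -1.253, 0.001]
force: [-0.1, 1.3, -0.3]
grip_width: 0.094
clock: 4.53
ee_pos: [0.6089, -0.2394, 0.3461]
orientation: [-3.107, -0.465, -0.001]
force: [-0.7, 0.4, -0.5]
grip_width: 0.0944
clock: 5.15
ee_pos: [0.6087, -0.2405, 0.1964]
orientation: [-3.13, 0.264, -0.0]
force: [0.8, 0.3, 0.4]
grip_width: 0.0942
```

```bash

python3 -m pendant '{"translation":[[0.01,-0.003,-0.2],[0.01,-0.003,-0.4],[0.01,-0.003,-0.5],[0.01,-0.003,-0.55],[0.01,-0.003,-0.55]],"roll":[0,0,0,0,0],"claw":[1,1,1,1,1]}'
python3 - <<'E'
from m import *
print(sense())
for n in("side","top"):
    p=get_image(n); a,b=(110,220) if n=="side" else (120,240); c,d=(280,400) if n=="side" else(310,440)
    cv2.imwrite(f"pics/g_{n}.png",cv2.resize(p["image"][a:b,c:d],None,fx=5,fy=5))
E
```

```text
clock: 5.78
ee_pos: [0.612, -0.2423, 0.032]
orientation: [3.13, -0.269, 0.002]
force: [0.6, 0.1, 0.9]
grip_width: 0.0944
{'clock': 5.775, 'q': array([-4.32656016e-01,  7.11258939e-01,  1.33167091e+00,  3.03307998e-05,
        1.09743881e+00,  1.30930947e+00]), 'dq': array([ 0.00011458, -0.02505466, -0.0149114 ,  0.00107811,  0.01080254,
        0.00347012]), 'effort': array([ 1.34038873e-02, -6.89013362e+01, -3.05717504e+01,  3.11269378e-02,
       -3.40267383e-01, -3.03135125e-02]), 'ee_pos': array([ 0.61197922, -0.24231341,  0.03197103]), 'orientation': array([ 3.12970214e+00, -2.68531926e-01,  1.82220189e-03]), 'force': array([0.64281879, 0.10800063, 0.87302156]), 'ft_torque': array([-0.04610233,  0.13313361,  0.02705876]), 'grip_width': 0.09435913088550593}
```

View pics/g_side.png

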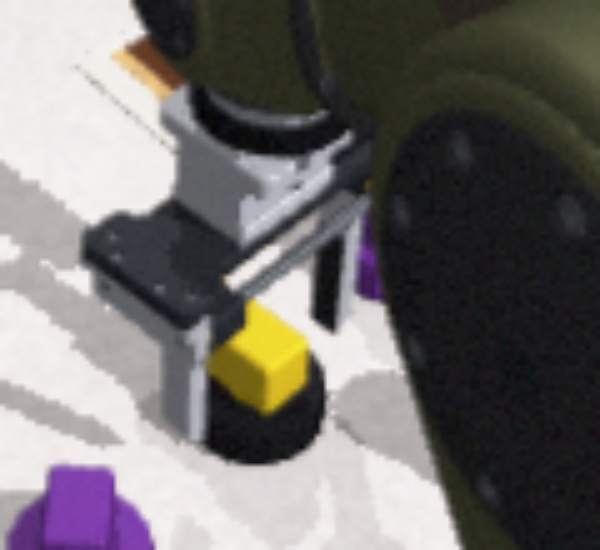

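```bash

python3 -m pendant '{"translation":[[0,0,0],[0,0,0],[0,0,0],[0,0,0],[0,0,0],[0,0,0],[0,0,0],[0,0,0]],"roll":[0,0,0,0,0,0,0,0],"claw":[-1,-1,-1,-1,-1,-1,-1,-1]}' 30
python3 -c "
from h import *
s=sense();print(s['force'],s['ft_torque'],s['ee_pos'],s['grip_width'])"
```

```text
clock: 6.88
ee_pos: [0.6113, -0.2422, 0.0308]
orientation: [-3.13, 0.271, 0.0]
force: [-0.0, -0.7, -0.8]
grip_width: 0.032
[-0.01154377 -0.71674729 -0.76234574] [-0.03847111  0.14023797 -0.02047624] [ 0.61125965 -0.2422257   0.03084276] 0.03198501181596722
```

```bash

python3 -m pendant '{"translation":[[0,0,0.1],[0,0,0.25],[0,0,0.45],[0,0,0.65],[0,0,0.85],[0,0,1],[0,0,1]],"roll":[0,0,0,0.2,0.5,0.8,1],"claw":[-1,-1,-1,-1,-1,-1,-1]}'
python3 -m pendant '{"translation":[[0,0.1,0],[0,0.25,0],[0,0.4,0],[0,0.5,0]],"roll":[0.3,0.6,0.9,1],"claw":[-1,-1,-1,-1]}'
python3 -m pendant '{"translation":[[0,0.15,0],[0,0.3,0],[0,0.4,0],[0,0.5,0]],"roll":[0.3,0.6,0.9,1],"claw":[-1,-1,-1,-1]}'
python3 -m pendant '{"translation":[[-0.03,0.1,0],[-0.06,0.2,0],[-0.06,0.3,0],[-0.06,0.33,0]],"roll":[0.3,0.6,0.9,1],"claw":[-1,-1,-1,-1]}'
python3 -m pendant '{"translation":[[0,0,0],[0,0,0],[0,0,0],[0,0,0]],"roll":[0.3,0.6,0.9,1],"claw":[-1,-1,-1,-1]}'
python3 -m pendant '{"translation":[[0,0,0],[0,0,0],[0,0,0],[0,0,0]],"roll":[0.3,0.6,0.9,1],"claw":[-1,-1,-1,-1]}'
python3 -m pendant '{"translation":[[0,0,0],[0,0,0],[0,0,0],[0,0,0]],"roll":[0.3,0.6,0.9,1],"claw":[-1,-1,-1,-1]}'
python3 -m pendant '{"translation":[[0,0,0],[0,0,0],[0,0,0]],"roll":[0.3,0.43,0.43],"claw":[-1,-1,-1]}'
python3 - <<'E'
from m import *
s=sense();print(s['q'],s['force'],s['ft_torque'],s['ee_pos'],s['grip_width'])
from scipy.spatial.transform import Rotation as R
y=R.from_rotvec(s['orientation']).as_matrix()[:,1];print(np.degrees(np.arctan2(y[1],y[0])))
for n in("side","top"):
    p=get_image(n); cv2.imwrite(f"pics/h_{n}.png",p["image"])
E
```

```text
clock: 7.75
ee_pos: [0.6118, -0.2424, 0.3351]
orientation: [3.089, 0.555, 0.008]
force: [-0.6, 0.5, -2.0]
grip_width: 0.032
clock: 8.25
ee_pos: [0.6111, -0.0903, 0.3309]
orientation: [-2.843, -1.337, 0.0]
force: [0.4, 0.1, -1.9]
grip_width: 0.032
clock: 8.75
ee_pos: [0.6111, 0.059, 0.3308]
orientation: [-2.401, -2.026, 0.0]
force: [0.7, 0.2, -1.6]
grip_width: 0.0315
clock: 9.25
ee_pos: [0.5929, 0.1584, 0.3307]
orientation: [-1.793, -2.579, 0.0]
force: [-0.2, -0.2, -0.7]
grip_width: 0.0322
clock: 9.75
ee_pos: [0.5932, 0.1568, 0.3307]
orientation: [-1.066, -2.955, 0.0]
force: [-0.5, 0.3, -0.7]
grip_width: 0.032
clock: 10.25
ee_pos: [0.5932, 0.1568, 0.3307]
orientation: [-0.265, -3.13, 0.0]
force: [0.2, 0.3, -0.6]
grip_width: 0.032
clock: 10.75
ee_pos: [0.5932, 0.1568, 0.3307]
orientation: [0.554, -3.092, -0.0]
force: [0.3, 0.0, -0.7]
grip_width: 0.032
clock: 11.12
ee_pos: [0.5932, 0.1568, 0.3307]
orientation: [0.892, -3.012, -0.0]
force: [0.6, 0.0, -1.3]
grip_width: 0.0316
[ 1.98766603e-01  3.95310417e-01  1.10955382e+00  2.47137897e-05
  1.63703609e+00 -1.94788184e+00] [ 0.56685685  0.02757466 -1.29944694] [ 0.14027603 -0.00314008 -0.01913684] [0.59320838 0.15682966 0.33072157] 0.03163645002108326
122.99398858679666
```

View pics/h_side.png

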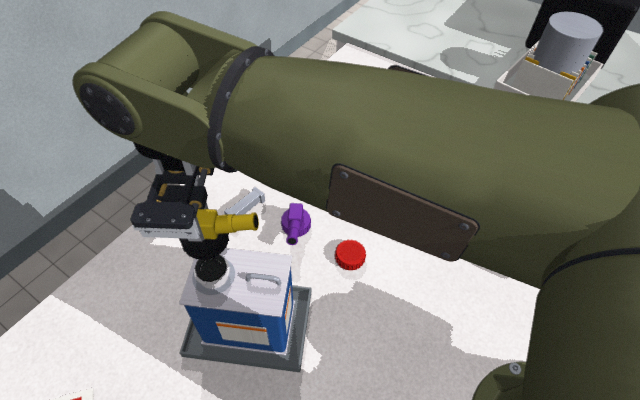

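View pics/h_top.png

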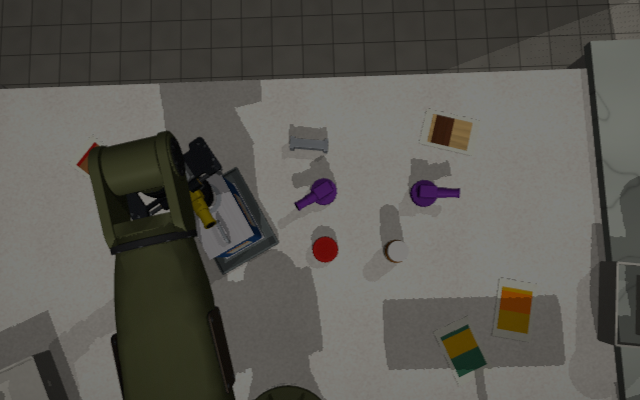

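```bash
python3 - <<'E'
from m import *
s=sense(); T=s['ee_pos']; print(T)
a=np.radians(213); e=np.array([np.cos(a),np.sin(a)]); f=np.array([-e[1],e[0]])
for n in("side","top"):
    p=get_image(n); im=p["image"]; w=cloud(p); z=w[...,2]; g=im.max(-1)
    r=np.hypot(w[...,0]-T[0],w[...,1]-T[1])
    hsv=cv2.cvtColor(im,cv2.COLOR_BGR2HSV)
    yel=(r<.12)&(hsv[...,0]>18)&(hsv[...,0]<38)&(hsv[...,1]>130)&(z>.3)
    col=(r<.045)&(z>.296)&(z<.331)&~yel
    C=w[col]; print(n,"col",len(C),C[:,2].min(),C[:,2].max())
    for lo,hi in((.298,.31),(.31,.322),(.322,.331)):
        q=C[(C[:,2]>lo)&(C[:,2]<hi)]
        if len(q)>20:
            x,sd=circ(q,.0345); print(lo,len(q),x,sd,"rel xy in spout axes",[(x[:2]-T[:2])@e,(x[:2]-T[:2])@f])
    N=w[yel]; d=N[:,:2]-T[:2]; S=d@e; Q=d@f
    print("yel",len(N),"along",np.percentile(S,[1,50,99]),"z",N[:,2].min(),N[:,2].max())
    for x in np.arange(.03,.09,.01):
        k=abs(S-x)<.005
        if k.sum()>5: print(round(x,3),k.sum(),(Q[k].max()+Q[k].min())/2, np.ptp(Q[k]))
    x0,y0=(130,180) if n=="side" else (150,120)
    cv2.imwrite(f"pics/i_{n}.png",cv2.resize(cv2.convertScaleAbs(im[y0:y0+115,x0:x0+150],alpha=2),None,fx=5,fy=5))
E
```

```text
[0.59321985 0.15680465 0.33076357]
side col 794 0.30014367000952896 0.329202771793842
0.298 150 [0.58987948 0.15644555 0.0345    ] 0.8212864147719235 rel xy in spout axes [np.float64(0.002997050343261808), np.float64(-0.0015181294369266602)]
0.31 235 [0.58987356 0.1565383  0.0345    ] 0.8165957406242494 rel xy in spout axes [np.float64(0.002951503295533694), np.float64(-0.0015991376602619274)]
0.322 409 [0.5934389 0.151823  0.0345   ] 4.292297055454297 rel xy in spout axes [np.float64(0.002529491350007251), np.float64(0.004297271031385277)]
yel 1318 along [-0.01515123  0.03028341  0.08515942] z 0.3040801257485877 0.49088607442599874
0.03 218 -0.012792718254304449 0.05898807328935522
0.04 124 -0.00297266379490681 0.025684627425678994
0.05 123 -0.004777314718896088 0.021748232655624342
0.06 110 -0.004725110948261401 0.018578994187073292
0.07 98 -0.0056132982771233565 0.017039198346942248
0.08 115 -0.004013037913270612 0.022381748380965745
top col 189 0.29986156667835234 0.32928138201862917
0.298 28 [0.59135235 0.15389975 0.0345    ] 0.6960179763806815 rel xy in spout axes [np.float64(0.0031483381097741807), np.float64(0.0014191431463176296)]
0.31 40 [0.59094801 0.15414442 0.0345    ] 2.674897034274604 rel xy in spout axes [np.float64(0.003354188323805392), np.float64(0.0009937262018634492)]
0.322 121 [0.5898579 0.1591451 0.0345   ] 4.036604067821368 rel xy in spout axes [np.float64(0.0015448682205141668), np.float64(-0.0037939162944122676)]
yel 961 along [-0.03669574  0.04944895  0.11478208] z 0.32283114380705064 0.6397622364015392
0.03 133 -0.008295701328484707 0.09768594041963136
0.04 118 -0.009478105083273375 0.10441437766325554
0.05 140 -0.009672159953879149 0.10936391032161953
0.06 95 -0.013933386462396849 0.10434360128994596
0.07 88 0.012224989688368363 0.04432448767853893
0.08 92 -0.024168132046192822 0.10820225218224178
```

View pics/i_side.png

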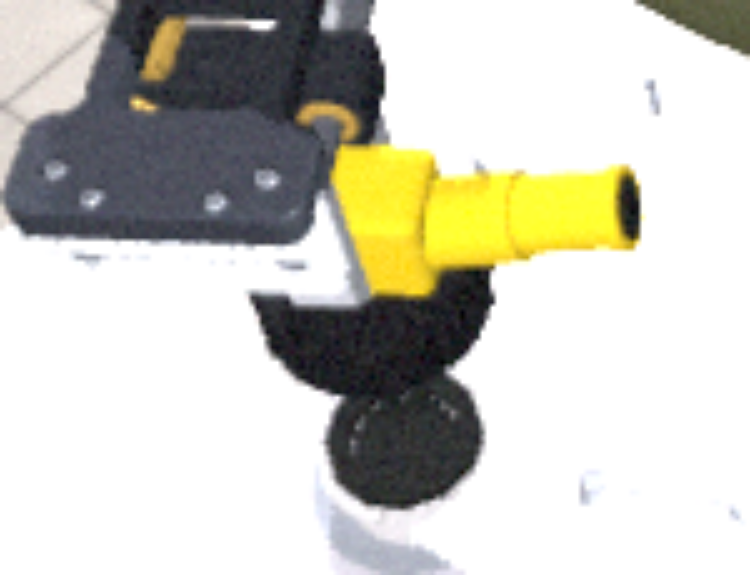

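```bash

python3 -m pendant '{"translation":[[0.003,0.011,-0.05],[0.006,0.022,-0.1],[0.006,0.022,-0.15],[0.006,0.022,-0.19],[0.006,0.022,-0.2],[0.006,0.022,-0.2]],"roll":[0,0,0,0,0,0],"claw":[-1,-1,-1,-1,-1,-1]}'
python3 - <<'E'
from m import *
s=sense(); T=s['ee_pos']; print(T,s['force'],s['ft_torque'])
a=np.radians(213); e=np.array([np.cos(a),np.sin(a)]); f=np.array([-e[1],e[0]])
for n in("side","top"):
    p=get_image(n); im=p["image"]; w=cloud(p); z=w[...,2]-T[2]+.0308
    r=np.hypot(w[...,0]-T[0],w[...,1]-T[1])
    for lo,hi in((-.001,.011),(.009,.021)):
        q=w[(r<.045)&(z>lo)&(z<hi)]
        if len(q)>20:
            x,sd=circ(q,.0345); print(n,lo,len(q),x,sd,[(x[:2]-T[:2])@e,(x[:2]-T[:2])@f])
    zz=w[...,2]; q=w[(r<.045)&(zz>.197)&(zz<.222)]
    if len(q)>10: print("neck vis",len(q),circ(q[np.hypot(*(q[:,:2]-[.5924,.1618]).T)<.033],None))
    x0,y0=(130,180) if n=="side" else (150,120)
    cv2.imwrite(f"pics/j_{n}.png",cv2.resize(cv2.convertScaleAbs(im[y0:y0+115,x0:x0+150],alpha=2),None,fx=5,fy=5))
E
```

```text
clock: 12.08
ee_pos: [0.5952, 0.1633, 0.271]
orientation: [-0.892, 3.012, -0.0]
force: [0.5, -0.5, -0.8]
grip_width: 0.0319
[0.59516361 0.16332102 0.2710462 ] [ 0.4503139  -0.45419351 -0.77958591] [ 0.04633475  0.05940019 -0.00681159]
side -0.001 133 [0.59170982 0.16305019 0.0345    ] 0.7451800555025745 [np.float64(0.003044103777009788), np.float64(-0.001653934043379552)]
side 0.009 187 [0.59169022 0.16302644 0.0345    ] 0.8006338173127284 [np.float64(0.003073470994580467), np.float64(-0.0016446883903888608)]
neck vis 224 (array([0.59623773, 0.15991811, 0.03063729]), np.float64(1.7340077930883124))
top -0.001 25 [0.59332403 0.160589   0.0345    ] 0.833897513838541 [np.float64(0.0030307696586252715), np.float64(0.001289351925058417)]
top 0.009 32 [0.59327222 0.16041035 0.0345    ] 1.768653902976376 [np.float64(0.0031715246991658196), np.float64(0.001410968714079622)]
neck vis 23 (array([0.59994703, 0.1713351 , 0.04066795]), np.float64(1.0873300855431975))
```

View pics/j_side.png

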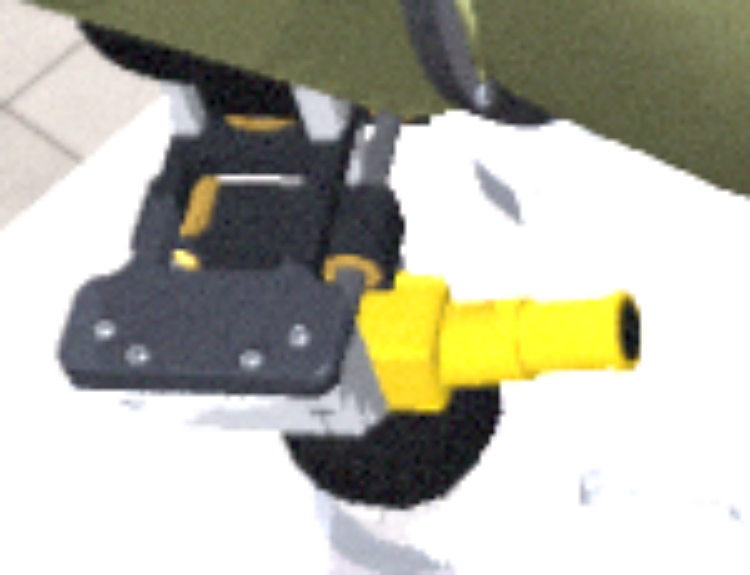

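View pics/j_top.png

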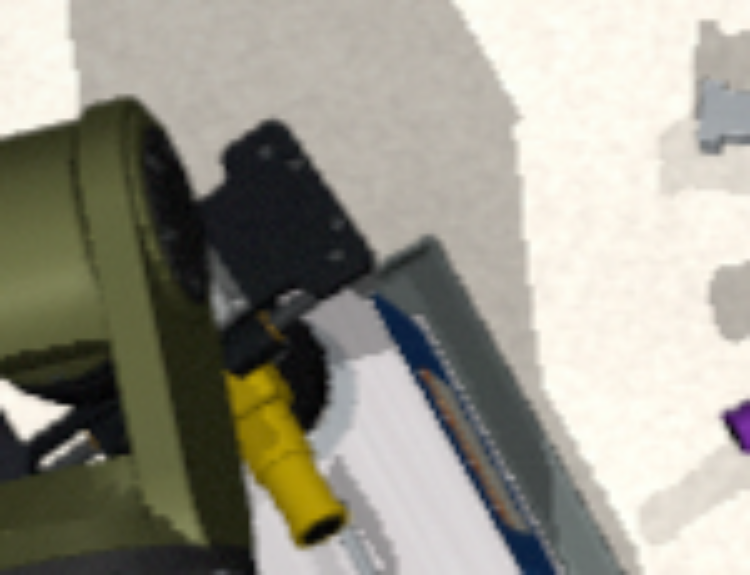

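```bash

cat > f.py <<'E'
from h import *
s=sense();print("F",s['force'].round(2),"M",s['ft_torque'].round(3),"P",s['ee_pos'].round(4),round(s['clock'],2))
E
python3 -m pendant '{"translation":[[0,0,-0.01],[0,0,-0.02],[0,0,-0.03],[0,0,-0.03]],"roll":[0,0,0,0],"claw":[-1,-1,-1,-1]}'; python3 f.py
python3 -m pendant '{"translation":[[0,0,-0.004],[0,0,-0.008],[0,0,-0.01],[0,0,-0.01]],"roll":[0,0,0,0],"claw":[-1,-1,-1,-1]}'; python3 f.py
```

```text
clock: 12.68
ee_pos: [0.595, 0.1634, 0.2616]
orientation: [0.893, -3.012, -0.0]
force: [0.6, 0.0, -0.9]
grip_width: 0.032
F [ 0.59  0.04 -0.87] M [0.08  0.023 0.004] P [0.595  0.1634 0.2616] 12.68
clock: 13.18
ee_pos: [0.5951, 0.1634, 0.2589]
orientation: [0.893, -3.012, -0.0]
force: [-0.2, -0.2, -1.2]
grip_width: 0.0319
F [-0.21 -0.19 -1.24] M [0.074 0.03  0.019] P [0.5951 0.1634 0.2589] 13.18
```

```bash

python3 -m pendant '{"translation":[[0,0,-0.003],[0,0,-0.007],[0,0,-0.007]],"roll":[0,0,0],"claw":[-1,-1,-1]}'; python3 f.py
```

```text
clock: 13.55
ee_pos: [0.595, 0.1634, 0.2566]
orientation: [0.893, -3.012, -0.0]
force: [0.3, 0.3, -2.2]
grip_width: 0.0318
F [ 0.35  0.32 -2.24] M [-0.003  0.021 -0.004] P [0.595  0.1634 0.2566] 13.55
```

```bash

python3 -m pendant '{"translation":[[0,0,-0.003],[0,0,-0.006],[0,0,-0.006]],"roll":[0,0,0],"claw":[-1,-1,-1]}'; python3 f.py
```

```text
clock: 13.92
ee_pos: [0.595, 0.1634, 0.2549]
orientation: [0.893, -3.012, -0.0]
force: [-0.9, -0.2, -2.1]
grip_width: 0.0319
F [-0.91 -0.23 -2.14] M [ 0.083 -0.011 -0.014] P [0.595  0.1634 0.2549] 13.93
```

```bash

python3 -m pendant '{"translation":[[0,0,-0.003],[0,0,-0.005],[0,0,-0.005]],"roll":[0,0,0],"claw":[-1,-1,-1]}'; python3 f.py
```

```text
clock: 14.3
ee_pos: [0.5951, 0.1634, 0.2534]
orientation: [0.893, -3.012, -0.0]
force: [-0.1, 0.0, -1.8]
grip_width: 0.0315
F [-0.06  0.04 -1.81] M [0.071 0.007 0.024] P [0.5951 0.1634 0.2534] 14.3
```

```bash

python3 -m pendant '{"translation":[[0,0,-0.003],[0,0,-0.007],[0,0,-0.007]],"roll":[0,0,0],"claw":[-1,-1,-1]}'; python3 f.py
```

```text
clock: 14.68
ee_pos: [0.595, 0.1634, 0.2512]
orientation: [0.893, -3.012, 0.0]
force: [-0.5, 0.9, -1.3]
grip_width: 0.0318
F [-0.54  0.87 -1.33] M [ 0.044 -0.016 -0.008] P [0.595  0.1634 0.2512] 14.68
```

```bash

python3 -m pendant '{"translation":[[0,0,-0.003],[0,0,-0.006],[0,0,-0.006]],"roll":[0,0,0],"claw":[-1,-1,-1]}'; python3 f.py
```

```text
clock: 15.05
ee_pos: [0.595, 0.1634, 0.2495]
orientation: [0.893, -3.012, 0.0]
force: [-0.1, -0.5, -1.1]
grip_width: 0.0317
F [-0.09 -0.48 -1.11] M [ 0.124 -0.019  0.06 ] P [0.595  0.1634 0.2495] 15.05
```

```bash

python3 -m pendant '{"translation":[[0,0,-0.003],[0,0,-0.005],[0,0,-0.005]],"roll":[0,0,0],"claw":[-1,-1,-1]}'; python3 f.py
```

```text
clock: 15.42
ee_pos: [0.595, 0.1634, 0.248]
orientation: [0.893, -3.012, 0.0]
force: [-0.4, 0.4, -1.5]
grip_width: 0.0316
F [-0.37  0.45 -1.55] M [ 0.082 -0.009  0.008] P [0.595  0.1634 0.248 ] 15.43
```

```bash

python3 -m pendant '{"translation":[[0,0,-0.003],[0,0,-0.004],[0,0,-0.004]],"roll":[0,0,0],"claw":[-1,-1,-1]}'; python3 f.py
```

```text
clock: 15.8
ee_pos: [0.5951, 0.1634, 0.2468]
orientation: [0.893, -3.012, -0.0]
force: [0.5, 0.4, -1.2]
grip_width: 0.0318
F [ 0.47  0.41 -1.18] M [ 0.105  0.02  -0.018] P [0.5951 0.1634 0.2468] 15.8
```

```bash

python3 -m pendant '{"translation":[[0,0,-0.003],[0,0,-0.003]],"roll":[0,0],"claw":[-1,-1]}'; python3 f.py
```

```text
clock: 16.05
ee_pos: [0.595, 0.1634, 0.2459]
orientation: [0.893, -3.012, -0.0]
force: [-0.3, 0.1, -1.0]
grip_width: 0.0318
F [-0.28  0.1  -1.  ] M [ 0.114 -0.025 -0.018] P [0.595  0.1634 0.2459] 16.05
```

```bash

python3 -m pendant '{"translation":[[0,0,-0.003],[0,0,-0.003]],"roll":[0,0],"claw":[-1,-1]}'; python3 f.py
```

```text
clock: 16.3
ee_pos: [0.595, 0.1634, 0.245]
orientation: [0.893, -3.012, -0.0]
force: [-0.6, -0.1, -1.6]
grip_width: 0.0318
F [-0.65 -0.1  -1.58] M [0.123 0.004 0.024] P [0.595  0.1634 0.245 ] 16.3
```

```bash

python3 -m pendant '{"translation":[[0,0,-0.003],[0,0,-0.003]],"roll":[0,0],"claw":[-1,-1]}'; python3 f.py
```

```text
clock: 16.55
ee_pos: [0.595, 0.1634, 0.2441]
orientation: [0.893, -3.012, 0.0]
force: [0.6, 0.2, -1.3]
grip_width: 0.0319
F [ 0.58  0.2  -1.33] M [ 0.096 -0.019  0.068] P [0.595  0.1634 0.2441] 16.55
```

```bash

python3 -m pendant '{"translation":[[0,0,-0.003],[0,0,-0.003]],"roll":[0,0],"claw":[-1,-1]}'; python3 f.py
```

```text
clock: 16.8
ee_pos: [0.5951, 0.1634, 0.2438]
orientation: [-0.893, 3.011, -0.0]
force: [-1.3, -0.2, 4.9]
grip_width: 0.0319
F [-1.35 -0.19  4.86] M [0.028 0.328 0.025] P [0.5951 0.1634 0.2438] 16.8
```

```bash

python3 -m pendant '{"translation":[[0,0,-0.003],[0,0,-0.003]],"roll":[0,0],"claw":[-1,-1]}'; python3 f.py
```

```text
clock: 17.05
ee_pos: [0.5952, 0.1635, 0.2437]
orientation: [-0.892, 3.01, -0.0]
force: [-2.1, -0.4, 10.2]
grip_width: 0.032
F [-2.11 -0.36 10.16] M [-0.065  0.695  0.002] P [0.5952 0.1635 0.2437] 17.05
```

```bash

python3 -m pendant '{"translation":[[0,0,-0.003],[0,0,-0.003]],"roll":[0,0],"claw":[-1,-1]}'; python3 f.py
```

```text
clock: 17.3
ee_pos: [0.5953, 0.1635, 0.2436]
orientation: [-0.892, 3.01, -0.0]
force: [-4.1, -0.6, 15.1]
grip_width: 0.0322
F [-4.1  -0.64 15.08] M [-0.032  1.104 -0.023] P [0.5953 0.1635 0.2436] 17.3
```

```bash

python3 -m pendant '{"translation":[[0,0,0.004],[0,0,0.006],[0,0,0.006]],"roll":[0,0,0],"claw":[-1,-1,-1]}'; python3 f.py
```

```text
clock: 17.68
ee_pos: [0.5952, 0.1635, 0.2438]
orientation: [-0.893, 3.011, 0.0]
force: [-1.0, -0.2, 6.3]
grip_width: 0.032
F [-1.02 -0.17  6.32] M [ 0.069  0.436 -0.062] P [0.5952 0.1635 0.2438] 17.68
```

```bash

python3 -m pendant '{"translation":[[0,0,-0.001],[0,0,-0.002],[0,0,-0.0033],[0,0,-0.0033]],"roll":[-0.17,-0.34,-0.5,-0.5],"claw":[-1,-1,-1,-1]}'; python3 f.py
```

```text
clock: 18.18
ee_pos: [0.5954, 0.1634, 0.2428]
orientation: [-0.49, 3.102, -0.0]
force: [-0.1, 0.2, 6.0]
grip_width: 0.032
F [-0.14  0.19  5.98] M [ 0.001  0.004 -0.115] P [0.5954 0.1634 0.2428] 18.18
```

```bash

python3 -m pendant '{"translation":[[0.001,-0.002,-0.001],[0.0015,-0.0035,-0.002],[0.0015,-0.005,-0.0033],[0.0015,-0.006,-0.0044],[0.0013,-0.007,-0.0055],[0.0013,-0.0073,-0.0066],[0.0013,-0.0073,-0.0066]],"roll":[-0.17,-0.34,-0.5,-0.67,-0.84,-1,-1],"claw":[-1,-1,-1,-1,-1,-1,-1]}'; python3 f.py
```

```text
clock: 19.05
ee_pos: [0.5958, 0.1611, 0.2408]
orientation: [0.33, 3.123, 0.0]
force: [-1.0, -0.6, 6.3]
grip_width: 0.0316
F [-1.03 -0.62  6.32] M [-0.087  0.084 -0.068] P [0.5958 0.1611 0.2408] 19.05
```

```bash

python3 -m pendant '{"translation":[[0,-0.001,-0.001],[-0.0005,-0.002,-0.002],[-0.001,-0.0027,-0.0033],[-0.0014,-0.0034,-0.0044],[-0.002,-0.004,-0.0055],[-0.0023,-0.0047,-0.0064],[-0.0023,-0.0047,-0.0064]],"roll":[-0.17,-0.34,-0.5,-0.67,-0.84,-1,-1],"claw":[-1,-1,-1,-1,-1,-1,-1]}'; python3 f.py
```

```text
clock: 19.92
ee_pos: [0.595, 0.1597, 0.2387]
orientation: [1.127, 2.932, 0.001]
force: [0.7, 0.4, 5.7]
grip_width: 0.0316
F [0.72 0.39 5.68] M [-0.034  0.113 -0.049] P [0.595  0.1597 0.2387] 19.93
```

Tracking the thread; next 30° to ψ≈108.

```bash

python3 -m pendant '{"translation":[[-0.0007,-0.0005,-0.001],[-0.0014,-0.001,-0.002],[-0.002,-0.0015,-0.0033],[-0.0028,-0.002,-0.0044],[-0.0036,-0.0025,-0.0055],[-0.0043,-0.003,-0.0064],[-0.0043,-0.003,-0.0064]],"roll":[-0.17,-0.34,-0.5,-0.67,-0.84,-1,-1],"claw":[-1,-1,-1,-1,-1,-1,-1]}'; python3 f.py
```

```text
clock: 20.8
ee_pos: [0.5934, 0.1589, 0.2358]
orientation: [-1.845, -2.542, 0.001]
force: [0.0, 0.4, -2.1]
grip_width: 0.0319
F [ 0.    0.4  -2.11] M [ 0.084 -0.03  -0.033] P [0.5934 0.1589 0.2358] 20.8
```

```bash

python3 -m pendant '{"translation":[[-0.001,0,-0.001],[-0.0025,-0.0003,-0.003],[-0.0025,-0.0003,-0.003]],"roll":[-0.2,-0.5,-0.5],"claw":[-1,-1,-1]}'; python3 f.py
```

```text
clock: 21.18
ee_pos: [0.5927, 0.1588, 0.2352]
orientation: [-2.159, -2.282, 0.001]
force: [0.6, 0.6, -2.4]
grip_width: 0.0318
F [ 0.57  0.61 -2.36] M [-0.03  -0.045 -0.01 ] P [0.5927 0.1588 0.2352] 21.18
```

```bash

python3 -m pendant '{"translation":[[-0.001,0,-0.001],[-0.0025,0.0003,-0.0033],[-0.0025,0.0003,-0.0033]],"roll":[-0.2,-0.5,-0.5],"claw":[-1,-1,-1]}'; python3 f.py
python3 - <<'E'
from m import *
p=get_image("side"); cv2.imwrite("pics/k_side.png",cv2.resize(cv2.convertScaleAbs(p["image"][150:300,120:320],alpha=2),None,fx=4,fy=4))
p=get_image("top"); cv2.imwrite("pics/k_top.png",cv2.resize(cv2.convertScaleAbs(p["image"][110:260,120:320],alpha=2),None,fx=4,fy=4))
E
```

```text
clock: 21.55
ee_pos: [0.592, 0.1589, 0.2345]
orientation: [2.436, 1.984, 0.0]
force: [0.3, 0.6, -0.2]
grip_width: 0.0321
F [ 0.3   0.57 -0.24] M [-0.006 -0.033  0.005] P [0.592  0.1589 0.2345] 21.55
```

View pics/k_side.png

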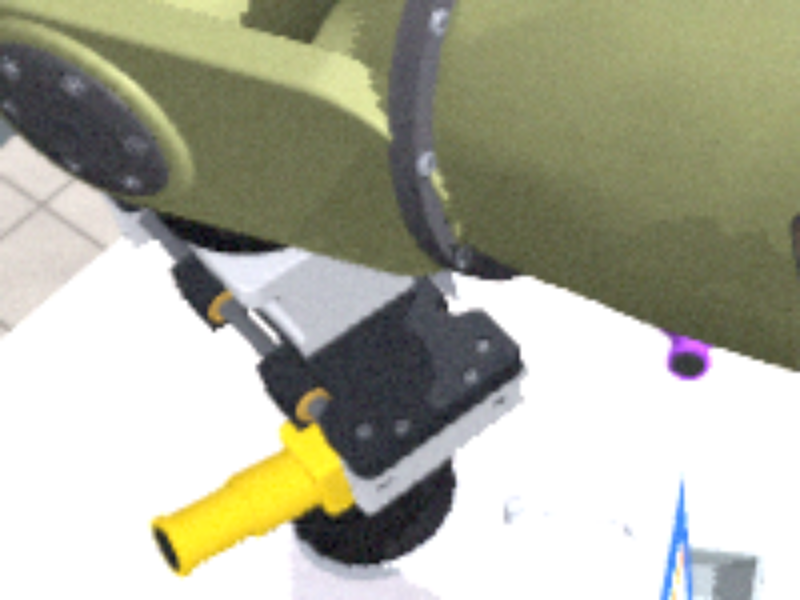

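View pics/k_top.png

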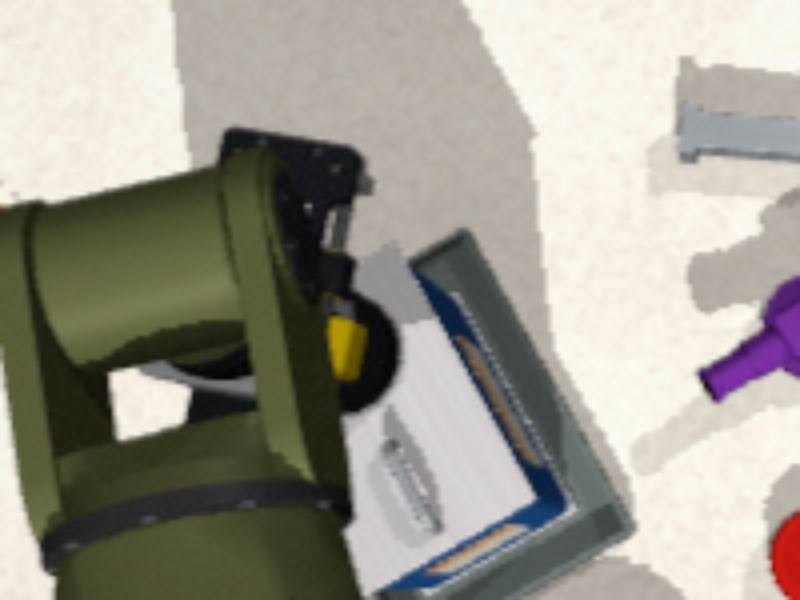

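```bash

python3 -m pendant '{"translation":[[-0.001,0,-0.001],[-0.0025,0.0008,-0.0033],[-0.0025,0.0008,-0.0033]],"roll":[-0.2,-0.5,-0.5],"claw":[-1,-1,-1]}'; python3 f.py
```

```text
clock: 22.02
ee_pos: [0.5913, 0.1592, 0.2337]
orientation: [2.675, 1.648, 0.001]
force: [-0.2, 0.7, 0.1]
grip_width: 0.0319
F [-0.24  0.66  0.12] M [ 0.032  0.012 -0.007] P [0.5913 0.1592 0.2337] 22.02
```

```bash

python3 -m pendant '{"translation":[[-0.001,0.0007,-0.001],[-0.002,0.0015,-0.0028],[-0.0022,0.002,-0.0038],[-0.0022,0.002,-0.0038]],"roll":[-0.2,-0.45,-0.6,-0.6],"claw":[-1,-1,-1,-1]}'; python3 f.py
```

```text
clock: 22.52
ee_pos: [0.5907, 0.1597, 0.2327]
orientation: [2.899, 1.211, 0.001]
force: [0.1, 0.1, 1.0]
grip_width: 0.0321
F [0.07 0.14 1.01] M [ 0.032  0.119 -0.046] P [0.5907 0.1597 0.2327] 22.52
```

```bash

python3 -m pendant '{"translation":[[-0.0007,0.0007,-0.001],[-0.0015,0.0015,-0.0025],[-0.0018,0.0025,-0.0037],[-0.0018,0.0025,-0.0037],[-0.0018,0.0025,-0.0037]],"roll":[-0.2,-0.4,-0.57,-0.57,-0.57],"claw":[-1,-1,-1,-1,-1]}'; python3 f.py
python3 - <<'E'
from m import *
from scipy.spatial.transform import Rotation as R
s=sense();y=R.from_rotvec(s['orientation']).as_matrix()[:,1];print("tool nose yaw",np.degrees(np.arctan2(y[1],y[0]))+90)
T=s['ee_pos']
for n in("side","top"):
    p=get_image(n); im=p["image"]; w=cloud(p); z=w[...,2]
    r=np.hypot(w[...,0]-.5924,w[...,1]-.1618)
    q=w[(r<.042)&(z>.2035)&(z<.222)&(r>.03)]
    if len(q)>20: print(n,len(q),circ(q,.0345))
    hsv=cv2.cvtColor(im,cv2.COLOR_BGR2HSV)
    yel=(r<.11)&(hsv[...,0]>18)&(hsv[...,0]<38)&(hsv[...,1]>130)&(z>.2)&(z<.29)
    N=w[yel]; a=np.radians(28); e=np.array([np.cos(a),np.sin(a)]); f=np.array([-e[1],e[0]]); d=N[:,:2]-[.5924,.1618]; S=d@e;Q=d@f
    print([(round(x,3),int(k.sum()),round((Q[k].max()+Q[k].min())/2,4),round(np.ptp(Q[k]),3)) for x in np.arange(.02,.09,.01) for k in [abs(S-x)<.005] if k.sum()>5])
p=get_image("side"); cv2.imwrite("pics/l_side.png",cv2.resize(cv2.convertScaleAbs(p["image"][150:300,120:320],alpha=2),None,fx=4,fy=4))
E
```

```text
clock: 23.15
ee_pos: [0.5902, 0.1605, 0.2316]
orientation: [3.047, 0.764, 0.001]
force: [1.2, 0.9, 2.3]
grip_width: 0.0318
F [1.15 0.93 2.3 ] M [0.022 0.043 0.016] P [0.5902 0.1605 0.2316] 23.15
tool nose yaw 28.16348599264083
side 244 (array([0.5911355 , 0.16245808, 0.0345    ]), np.float64(0.8218551317235171))
[(np.float64(0.07), 18, np.float64(-0.0006), np.float64(0.008)), (np.float64(0.08), 16, np.float64(-0.0021), np.float64(0.013))]
top 58 (array([0.59238483, 0.16016039, 0.0345    ]), np.float64(0.8237290173947523))
[]
```

View pics/l_side.png

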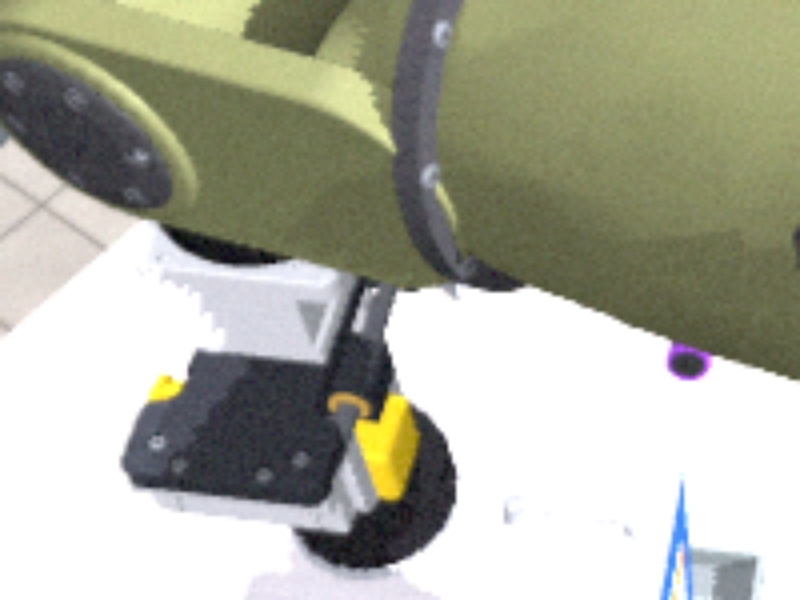

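```bash

python3 -m pendant '{"translation":[[0,0,0],[0,0,0],[0,0,0],[0,0,0],[0,0,0],[0,0,0]],"roll":[0,0,0,0,0,0],"claw":[-0.2,0,0.3,0.6,0.8,0.8]}'
python3 -m pendant '{"translation":[[0,0,0.02],[0,0,0.1],[0,0,0.25],[0,0,0.4],[-0.2,0,0.5],[-0.4,0,0.5],[-0.6,0,0.5],[-0.7,0,0.5]],"roll":[0,0,0,0,0,0,0,0],"claw":[0.8,0.8,0.8,0.8,0.8,0.8,0.8,0.8]}'
python3 -m pendant '{"translation":[[0,-0.2,0],[0,-0.4,0],[0,-0.6,0],[0,-0.8,0],[0,-1,0],[0,-1,0]],"roll":[0,0,0,0,0,0],"claw":[0.8,0.8,0.8,0.8,0.8,0.8]}'
python3 f.py
python3 - <<'E'
from m import *
for n in("side","top"):
    p=get_image(n); im=p["image"]; w=cloud(p); z=w[...,2]
    x0,y0=(120,170) if n=="side" else (120,120)
    cv2.imwrite(f"pics/m_{n}.png",cv2.resize(cv2.convertScaleAbs(im[y0:y0+215,x0:x0+260],alpha=1.5),None,fx=2.7,fy=2.7))
    r=np.hypot(w[...,0]-.5924,w[...,1]-.1618)
    hsv=cv2.cvtColor(im,cv2.COLOR_BGR2HSV)
    yel=(r<.12)&(hsv[...,0]>18)&(hsv[...,0]<38)&(hsv[...,1]>130)&(z>.2)&(z<.29)
    col=(r<.045)&(z>.2035)&(z<.232)&~yel&(r>.022)
    q=w[col]; q2=w[col&(z<.222)]; print(n,len(q),"wall",circ(q2,.0345))
    tp=w[col&(r<.032)&(z>.218)]; print("collar top z",np.median(tp[:,2]),len(tp))
    A=np.c_[tp[:,:2]-[.5924,.1618],np.ones(len(tp))]; print("tilt",np.linalg.lstsq(A,tp[:,2],rcond=None)[0])
    N=w[yel]; a=np.radians(28.15); e=np.array([np.cos(a),np.sin(a)]); f=np.array([-e[1],e[0]]); d=N[:,:2]-[.5924,.1618]; S=d@e;Q=d@f
    print([(round(x,3),int(k.sum()),round((Q[k].max()+Q[k].min())/2,4),round(np.ptp(Q[k]),3)) for x in np.arange(-.02,.09,.01) for k in [abs(S-x)<.005] if k.sum()>5])
    print("yel z",np.percentile(N[:,2],[1,50,99]))
    T=w[(z>.19)&(z<.198)&(r<.2)]; print(cv2.minAreaRect(T[:,:2].astype(np.float32)*1000))
    for k in ("cap","jar","applicator"): print(k,find_in(k,p)[:2])
E
```

```text
clock: 24.05
ee_pos: [0.59, 0.1605, 0.2313]
orientation: [3.049, 0.758, -0.0]
force: [0.1, 0.2, 0.4]
grip_width: 0.0828
clock: 25.05
ee_pos: [0.3777, 0.1604, 0.3825]
orientation: [-3.048, -0.759, -0.004]
force: [0.4, 0.4, 0.5]
grip_width: 0.0845
clock: 25.8
ee_pos: [0.3794, -0.1425, 0.3813]
orientation: [-3.051, -0.749, 0.001]
force: [2.2, 0.6, 0.5]
grip_width: 0.0844
F [2.22 0.56 0.45] M [-0.093  0.169  0.054] P [ 0.3794 -0.1425  0.3813] 25.8
side 748 wall (array([0.59112321, 0.1624334 , 0.0345    ]), np.float64(0.8337013478658234))
collar top z 0.2279368272020461 298
tilt [-0.00149879  0.0005532   0.22793741]
[(np.float64(-0.02), 204, np.float64(0.005), np.float64(0.054)), (np.float64(-0.01), 163, np.float64(0.0115), np.float64(0.051)), (np.float64(0.0), 169, np.float64(0.0067), np.float64(0.039)), (np.float64(0.01), 163, np.float64(0.01), np.float64(0.048)), (np.float64(0.02), 125, np.float64(0.0024), np.float64(0.03)), (np.float64(0.03), 97, np.float64(0.003), np.float64(0.023)), (np.float64(0.04), 108, np.float64(0.0033), np.float64(0.023)), (np.float64(0.05), 89, np.float64(0.0
[... 1067 characters left out ...]
t64(0.036)), (np.float64(0.04), 55, np.float64(-0.0024), np.float64(0.024)), (np.float64(0.05), 47, np.float64(-0.0012), np.float64(0.026)), (np.float64(0.06), 49, np.float64(-0.0019), np.float64(0.022)), (np.float64(0.07), 49, np.float64(-0.0023), np.float64(0.021)), (np.float64(0.08), 27, np.float64(-0.0028), np.float64(0.024))]
yel z [0.22591669 0.26164732 0.26964713]
((555.9368896484375, 141.20436096191406), (171.92730712890625, 116.38265991210938), 28.2869930267334)
cap [{'bbox': [289.8, 135.8, 329.7, 151.9], 'p': 0.65}, {'bbox': [311.6, 235.4, 335.4, 258.6], 'p': 0.59}]
jar [{'bbox': [382.5, 239.6, 407.9, 264.3], 'p': 0.93}]
applicator [{'bbox': [290.8, 133.6, 330.1, 154.0], 'p': 0.8}]
```

View pics/m_side.png

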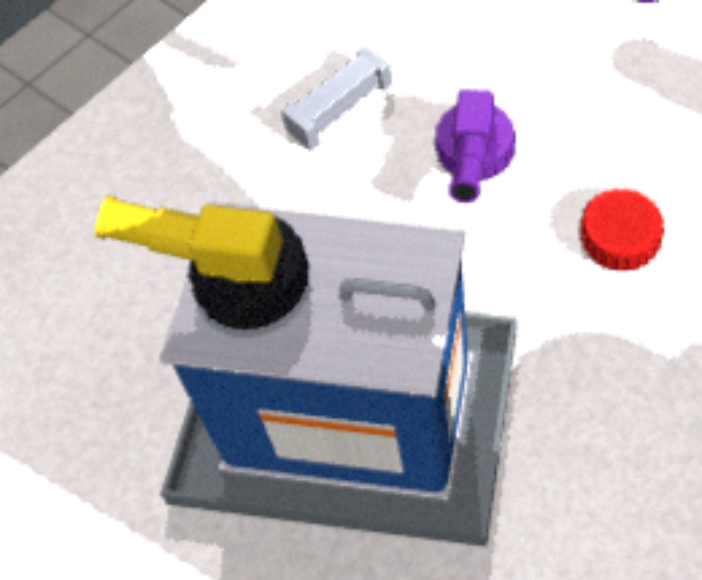

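View pics/m_top.png

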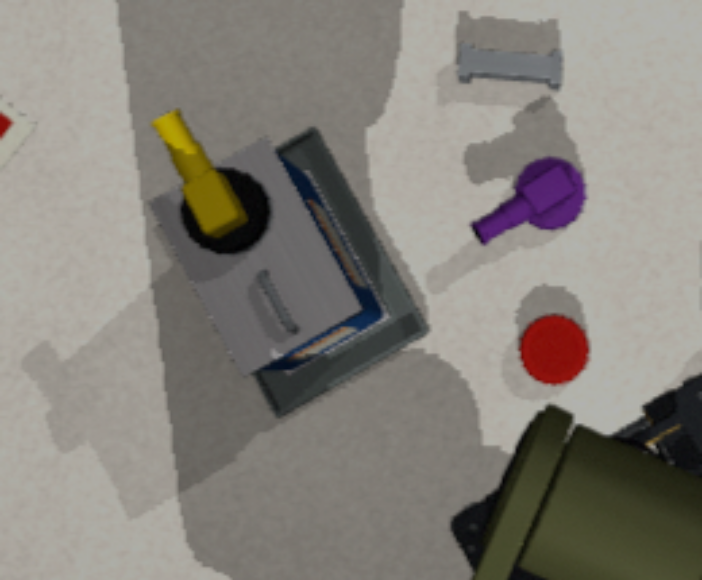

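```bash
python3 f.py; python3 -c "
from cell import sign_off,sense
print(sense()['dq'].round(4)); print(sign_off())"
```

```text
F [0.39 0.27 0.84] M [-0.022  0.114  0.062] P [ 0.3802 -0.1386  0.3816] 26.2
[-0.0087  0.0023  0.0003 -0.0012 -0.0007 -0.003 ]
the job is handed in; nothing more can be done
None
```

The yellow spout is screwed onto the can's neck with its nose out over the front, and the job is handed in at about 26 s of the 64 s. The sign-off reported no verdict, so success is judged only by my own checks.

**What I did:** I gripped the spout by its cheeks and carried it over the neck with the nose about 185° counter-clockwise of the can's front. I lowered it until it touched the thread, then turned it clockwise 185° with one grip. It went down 3.8 mm per radian, and I checked the force as it turned. Then I let go and moved the arm clear.

**Forces:** The touch-down went further than I meant and briefly read 15 N. I backed off to 6 N before turning, against a limit of 35 N. During screwing the force stayed at about 6 N or less. It fell to about zero partway, when the thread's play was taken up. It then climbed to 2.3 N as the seal was squeezed.

**Last checks, after letting go:**

| Check | Measured | Required |
|---|---|---|
| Seal squeeze (from heights) | about 2.7 mm | 0.8 mm or more |
| Collar tilt | about 0.1° | under 3.5° |
| Collar centring on the neck | within 1–2 mm in each camera | under 3 mm |
| Nose mouth off the front direction | within 3 mm to either side | under 11 mm |

**Disagreements:**
- The two cameras differ by about 2–3 mm sideways, which their calibration allows for. After allowing for each camera's own offset, the nose is within about 1° of straight.
- In the top picture the network once labelled the applicator as the cap. The picture shows the cap, jar and applicator still in their places.

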